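# Zero a coffee grinder by its slim ring

### The arm

A 6-joint arm with a two-finger parallel gripper is mounted at the origin on the work surface. World frame = base frame: x ahead of the robot, y to its left, z up, the work surface at z = 0. Lengths are in mm, angles in rad, forces in N, time in s.
With the tool pointing down it reaches from about 275 to 750 mm from the base axis. Payload 10.2 kg.
Tool frame: the origin (TCP) lies at the very end of the fingers, on their centre line; the grasp point (between the pads) lies 19 mm behind it; z points along the fingers, y is the direction in which the jaws open and shut (so a half turn about z gives the same grasp; the last joint's range is limited). The gripper opens to 88 mm and grips with 3 to 60 N. Pads are 18 mm wide; open, the fingers measure 123 mm over their backs; the gripper's body (75 mm by 187 mm) begins 45 mm behind the grasp point.
Start: joints at [0.884, 0.313, 1.498, -0, 1.331, -0.223], TCP at [234.872, 469.539, 238.72] pointing down, gripper open.
Joint ranges: [-2.94, 2.94], [-0.97, 2.17], [0.19, 2.56], [-1.23, 4.37], [0.02, 3.11], [-2.88, 2.88]. Speed limits (rad/s): [2.39, 2.39, 3.01, 3.14, 3.14, 3.14].

### API

Orientations are given as [roll, pitch, yaw] about the fixed x, y, z axes, in that order (R = Rz(yaw) Ry(pitch) Rx(roll)).
In Python, from plant import env gives the robot as it stands.
- The arm moves only by the shell command python3 -m handwheel 'ROWS'. ROWS is JSON, a list of rows, each a list of 3 entries, a list of its own where there are three numbers: the turn, a rotation vector about the tool's x, y, z in degrees, then the shift along the tool's x, y, z in mm, then the finger opening in mm, from 0 to 88.1. In form: [[[rx, ry, rz], [tx, ty, tz], fingers], ...]. A call has 1 to 12 rows; each row shifts and turns the pose as measured when the row begins, along the tool's axes as they then stand; what a row does not reach is not made up. A row lasts 1/10 s, in which the tool goes at most 50 mm and 8.59 degrees, less where a joint would pass 70% of its speed; a pose out of reach is approached as far as the arm can. A call with a gripper value outside its range is refused whole. The fingers move at their own pace and stop on an object; the grip force is fixed at half the most. Time passes only in rows, so rows that do not move let the fingers close. It gives the time, the measured TCP pose, the force and the opening at its end, in the units of the state.
- env.observe(): the state, without advancing time (a new reading comes with each control period).
- env.read_camera(name): name is "side" or "top" or "wrist"; returns a dict with "pixels" (480x640x3 uint8, red, green, blue), "z_map" (480x640 float32, mm along the optical axis (not along the pixel's ray), 0 where there is no reading), "mtx" (3x3 intrinsics, pixels), "pose" (4x4, takes a point from camera to world coordinates); the wrist camera has in their place "hand_eye" (4x4, takes a point from camera to tool coordinates, whose origin is the TCP and whose axes are the flange's). Camera axes: x right, y up, looking along -z (the intrinsics and any distortion apply to the point x, -y, -z); pixel columns grow to the right and rows downward; lengths in mm; the calibration is good to about 2 mm. A picture is of the moment at which its call begins: read the wrist's pose just before it.
- env.hand_in(): hands the job in, once; it reports no verdict.
The state is a dict: "clock": time; "q": joint angles; "qd": joint speeds; "joint_efforts": joint torques, N m; "ee_pos": TCP position; "eef_rot": TCP orientation; "contact_force": force on the tool from outside, world axes, zero at the start; "moment": the same for the moment, N m; "finger_gap": finger opening in mm.
Only numpy, scipy, OpenCV 4.12 (cv2) and the standard library are available. Lean on these libraries where they do the work, as an engineer would, in place of code of your own. Each camera call takes 0.05 s, during which the arm holds its last target. There are 200 camera calls.

### The job

The grinder for the cupping table needs zeroing. Using the tab on its slim adjusting ring, turn the ring clockwise (seen from above) until you feel the burrs meet and press lightly there for a moment without forcing them, then turn it back until the tab stands over the long broad mark on the scale plate, and let go. Touch nothing of the grinder but that ring and its tab, not the fixed rings or the plate, and leave the bowls, jar, spoon and pen on the table where they are.

Things in the scene. Friction and masses are not known exactly. Their poses are not given: they have to be found in the camera images.
- grinder: Fixed bench coffee grinder without hopper: foot 170 x 150 x 20 mm, barrel 110 mm across, flat scale plate (188 mm across, top 118 mm above the table), and on it, on one vertical axis: lower fixed ring (98 mm across, up to 123 mm), the slim ring, upper fixed ring (98 mm across, 135 to 150 mm), plug up to 154 mm, the highest point. Spout to its -x. Origin: on the axis, at table height.
- ring: Slim steel ring, 94 mm across, 124 to 134 mm above the table, turning about the vertical axis; origin on the axis, at its underside. It stays where left; 2.5 N at the tab turns it. Clockwise the burrs meet 0.25 to 0.75 rad past the mark, at an unseen, varying place; then the push at the tab grows 2.7 N per mm (12 N m per rad), like a spring: 3 to 8 N extra is a light press, 13 N extra forces them.
- tab (a point): Centre of the ring's only tab, a plain steel bar standing out radially: 12 mm wide (tangentially), 10 mm high (124 to 134 mm above the table), 49 to 85 mm from the axis; this point is 67 mm from the axis, half-way up. Free on both sides and above; 6 mm of air between it and the scale plate. It starts 0.25 to 0.55 rad anticlockwise of the mark.
- mark (a point): Where the tab's centre lies when the tab stands right over the long mark: 67 mm from the axis, 129 mm above the table. The mark is a dark radial line on the scale plate below, 24 mm long and 5 mm broad (69 to 93 mm from the axis), among thin ones 8 mm long every 0.2 rad, four on each side.
- ramekin_a: White ramekin, the one by the grinder's spout, 84 mm across, 50 mm high; leave alone. Origin under its centre.
- ramekin_b: White ramekin, loose on the right (-y) part of the table, 84 mm across, 50 mm high; leave alone. Origin under its centre.
- ramekin_c: White ramekin, loose on the right (-y) part of the table, 84 mm across, 50 mm high; leave alone. Origin under its centre.
- jar: Amber jar, 68 mm across, 90 mm high; leave alone. Origin under its centre.
- spoon: Cupping spoon, steel with a wooden handle, lying beyond the grinder; leave alone. Origin under it, near its middle.
- pen: Black pen, 130 mm long, 10 mm thick, lying on the table; leave alone. Origin under its middle.

How it is judged:
By the outcome, as a careful person would: the job done as asked, in the order asked, and still so for the second after the job is handed in, with the robot touching nothing.
It also fails if it takes over 51 s, if anything falls off the work surface, if the arm or the gripper's body presses on something with over 40 N, if the wrist force passes 120 N, or if a joint passes its speed limit or range.

## Working session

There is one attempt and no reset: what is moved stays moved. The work goes in short steps, Python scripts to look and compute and a shell command to move; the robot and the scene stay as the last step left them, time stands still between calls to the robot, and variables do not carry over. Pictures are saved under pics/ and viewed, about 8 in all and at most 12, crops included, and the job is handed in when it is done.

```bash
ls; mkdir -p pics
python3 - <<'E'
from plant import env
import cv2,numpy as np
o=env.observe()
for k in o: print(k,np.round(o[k],3))
for n in ("top","side"):
    c=env.read_camera(n); cv2.imwrite(f"pics/{n}0.png",c["pixels"][:,:,::-1]); np.savez(f"{n}0.npz",**c); print(n,c["mtx"].round(1).tolist(),c["pose"].round(3).tolist(),[k for k in c])
E
```

```text
pics
clock 0.0
q [ 0.884  0.313  1.498 -0.     1.331 -0.223]
qd [ 0.001 -0.    -0.001  0.001  0.002  0.002]
joint_efforts [ 0.0000e+00 -4.0222e+01 -2.5226e+01  6.9000e-02  3.5000e-02 -0.0000e+00]
ee_pos [234.705 469.334 238.164]
eef_rot [-3.14  -0.     2.678]
contact_force [-0.246 -0.981  0.058]
moment [0.018 0.007 0.012]
finger_gap 88.004
top [[458.6, 0.0, 319.1], [0.0, 458.6, 233.4], [0.0, 0.0, 1.0]] [[-0.017, 0.986, -0.164, 451.953], [-1.0, -0.018, -0.005, 10.77], [-0.008, 0.163, 0.987, 924.021], [0.0, 0.0, 0.0, 1.0]] ['pixels', 'z_map', 'mtx', 'pose']
side [[444.0, 0.0, 320.8], [0.0, 444.0, 241.1], [0.0, 0.0, 1.0]] [[0.919, 0.21, -0.333, 315.892], [-0.393, 0.535, -0.748, -600.73], [0.021, 0.819, 0.574, 594.861], [0.0, 0.0, 0.0, 1.0]] ['pixels', 'z_map', 'mtx', 'pose']
```

View pics/top0.png

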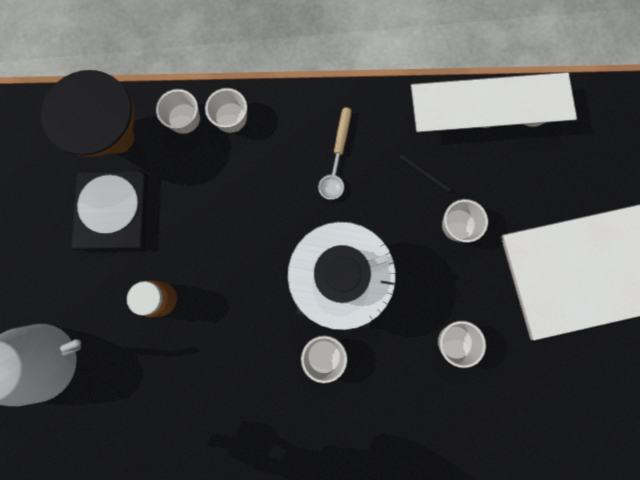

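View pics/side0.png

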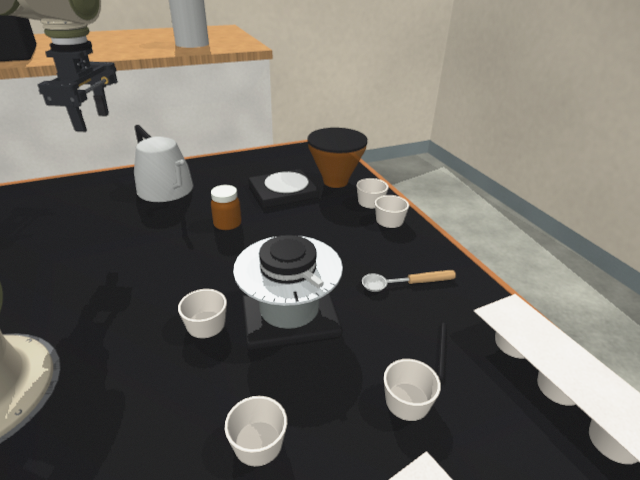

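```bash
cat > h.py <<'E'
import numpy as np
def world(c,T,uv,z):
    """intersect pixel rays with plane z"""
    uv=np.atleast_2d(uv).astype(float);K=c["mtx"]
    d=np.c_[(uv[:,0]-K[0,2])/K[0,0],-(uv[:,1]-K[1,2])/K[1,1],-np.ones(len(uv))]@T[:3,:3].T
    o=T[:3,3]
    return o+d*((z-o[2])/d[:,2])[:,None]
def cloud(c,T):
    v,u=np.nonzero(c["z_map"]>0);z=c["z_map"][v,u];K=c["mtx"]
    p=np.c_[(u-K[0,2])/K[0,0]*z,-(v-K[1,2])/K[1,1]*z,-z]
    return p@T[:3,:3].T+T[:3,3],u,v
E
python3 - <<'E'
import numpy as np,cv2
from h import *
for n,(u0,u1,v0,v1) in dict(top=(280,405,215,335),side=(228,348,230,310)).items():
    c=np.load(n+"0.npz");T=c["pose"]
    P,u,v=cloud(c,T);m=(u>u0)&(u<u1)&(v>v0)&(v<v1);P=P[m];U=np.c_[u,v][m]
    px=c["pixels"]
    s=P[(abs(P[:,2]-118)<4)];print(n,"plate",s.min(0).round(1),s.max(0).round(1),len(s))
    s2=P[(P[:,2]>142)];print("upper",s2.min(0).round(1),s2.max(0).round(1), s2[:,2].max())
    ctr=(s.min(0)+s.max(0))[:2]/2
    r=np.hypot(*(P[:,:2]-ctr).T)
    t=P[(r>54)&(r<84)&(P[:,2]>124)&(P[:,2]<140)];print("tab",t.mean(0).round(1),len(t),ctr.round(1),np.arctan2(*(t.mean(0)[:2]-ctr)[::-1]))
    # plate outline by colour
    g=(px.min(2)>70).astype(np.uint8);k=np.zeros_like(g);k[v0:v1,u0:u1]=g[v0:v1,u0:u1]
    cs=max(cv2.findContours(k,cv2.RETR_EXTERNAL,cv2.CHAIN_APPROX_NONE)[0],key=cv2.contourArea)
    w=world(c,T,cv2.convexHull(cs)[:,0],118)[:,:2].astype(np.float32)
    e=cv2.fitEllipse(w);print("ellipse",e)
    cv2.imwrite(f"pics/{n}z.png",cv2.resize(px[v0:v1,u0:u1,::-1],None,fx=5,fy=5,interpolation=cv2.INTER_CUBIC))
E
```

```text
top plate [ 417.9 -115.8  114. ] [604.   69.1 122. ] 6111
upper [463.4 -71.9 142.9] [559.8  24.5 158.8] 158.80072204276826
tab [533.9 -88.2 133.9] 122 [510.9 -23.4] -1.2308768983239409
ellipse ((511.97308349609375, -22.480409622192383), (189.80105590820312, 190.14111328125), 33.25472640991211)
side plate [ 416.7 -120.3  114.1] [603.6  69.2 122. ] 3493
upper [461.7 -75.  142.2] [558.5  24.1 154.9] 154.89591397085866
tab [531.7 -92.6 130.7] 143 [510.2 -25.5] -1.260115939204019
ellipse ((505.8543701171875, -36.6938362121582), (188.02597045898438, 224.35362243652344), 156.2917022705078)
```

View pics/topz.png

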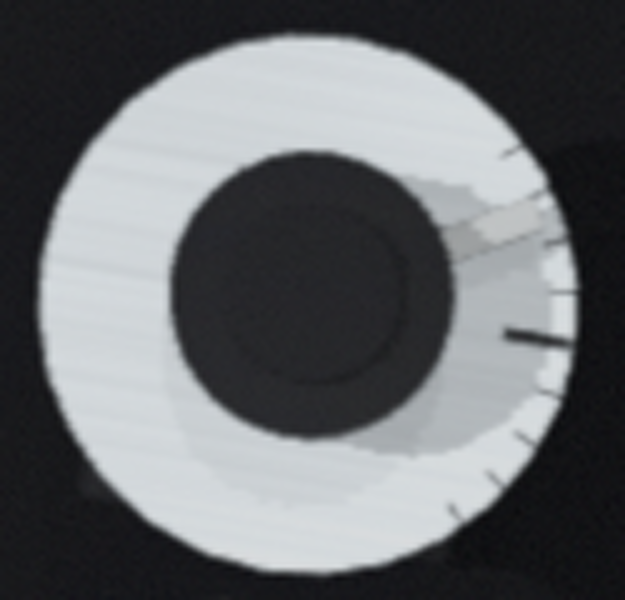

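```bash
cat >> h.py <<'E'
from scipy.spatial.transform import Rotation as Ro
def go(s,target,yaw):
    """remaining turn (deg, about tool z) and shift in tool axes from the state s"""
    R=Ro.from_euler("xyz",s["eef_rot"]);G=Ro.from_euler("xyz",[np.pi,0,yaw])
    print("t",round(s["clock"],2),"pos",np.round(s["ee_pos"],1),"rot",np.round(s["eef_rot"],3),"F",np.round(s["contact_force"],1),
      "\n turn",(R.inv()*G).as_rotvec(degrees=True).round(1),"shift",R.inv().apply(np.array(target)-s["ee_pos"]).round(1),"after-turn axes",G.inv().apply(np.array(target)-s["ee_pos"]).round(1))
E
python3 - <<'E'
from h import *
from plant import env
c=np.load("top0.npz");w=world(c,c["pose"],[[380.9,281.5],[394.3,283.7]],118);ctr=np.array([511.3,-23.3])
d=w[:,:2]-ctr;print(w,np.hypot(*d.T),np.arctan2(d[:,1],d[:,0]))
# tab bright top outer edges in crop (z 134)
w=world(c,c["pose"],np.array([[480,228],[545,207]])/5+[280,215],134);d=w[:,:2]-ctr;print(np.hypot(*d.T),np.arctan2(d[:,1],d[:,0]))
go(env.observe(),[511+70*np.cos(-1.24),-23.3+70*np.sin(-1.24),230],np.pi-1.24)
E
```

```text
[[ 498.28416331  -91.82709801  118.        ]
 [ 494.04439477 -115.06538379  118.        ]] [69.7522413  93.37366638] [-1.75849754 -1.75666633]
[63.4416141  87.16043014] [-1.21389867 -1.23100987]
t 0.1 pos [234.7 469.4 238.3] rot [-3.141 -0.     2.678] F [-0.2  0.2  0.1] 
 turn [-0.1  0.  44.5] shift [-517.4 -366.1    8.5] after-turn axes [-625.7  101.3    8.3]
```

```bash
python3 -m handwheel '[[[0,0,8],[0,0,0],88],[[0,0,8],[0,0,0],70],[[0,0,8],[0,0,0],50],[[0,0,8],[0,0,0],30],[[0,0,8],[0,0,0],22],[[0,0,4.5],[0,0,0],22],[[0,0,0],[-45,7.3,0],22],[[0,0,0],[-45,7.3,0],22],[[0,0,0],[-45,7.3,0],22],[[0,0,0],[-45,7.3,0],22]]'
python3 - <<'E'
from h import *
from plant import env
go(env.observe(),[511+70*np.cos(-1.24),-23.3+70*np.sin(-1.24),230],np.pi-1.24)
E
```

```text
clock: 1.1
ee_pos: [314.6, 303.1, 234.7]
eef_rot: [-3.134, 0.004, 1.876]
contact_force: [0.9, 0.4, -0.3]
finger_gap: 22.4
t 1.1 pos [314.6 303.1 234.7] rot [-3.134  0.004  1.876] F [ 0.9  0.4 -0.3] 
 turn [-0.4  0.2 -1.5] shift [-440.3   91.     5.7] after-turn axes [-442.5   79.7    4.7]
```

```bash
python3 -m handwheel '[[[0,0,-1.5],[-44,9,0],22],[[0,0,0],[-45,8,0],22],[[0,0,0],[-45,8,0],22],[[0,0,0],[-45,8,0],22],[[0,0,0],[-45,8,0],22],[[0,0,0],[-45,8,0],22],[[0,0,0],[-45,8,0],22],[[0,0,0],[-45,8,0],22],[[0,0,0],[-45,8,0],22],[[0,0,0],[-20,8,0],22]]'
python3 - <<'E'
from h import *
from plant import env
go(env.observe(),[511+70*np.cos(-1.23),-23.3+70*np.sin(-1.23),230],np.pi-1.23)
E
```

```text
clock: 2.1
ee_pos: [533.0, -91.8, 233.8]
eef_rot: [-3.132, 0.002, 1.9]
contact_force: [0.2, 0.8, -1.5]
finger_gap: 22.1
t 2.1 pos [533.  -91.8 233.8] rot [-3.132e+00  2.000e-03  1.900e+00] F [ 0.2  0.8 -1.5] 
 turn [-0.5  0.1 -0.7] shift [2.  2.2 3.8] after-turn axes [2.  2.2 3.8]
```

Run:
```python
from plant import env
import cv2,numpy as np
o=env.observe();c=env.read_camera("wrist")
cv2.imwrite("pics/w1.png",c["pixels"][:,:,::-1]);np.savez("w1.npz",ee=o["ee_pos"],rot=o["eef_rot"],**c);print(c["hand_eye"].round(3).tolist(),c["mtx"].tolist())
```

```text
[[0.0, 0.963, 0.269, 67.816], [1.0, -0.0, -0.0, -0.237], [-0.0, 0.269, -0.963, -145.169], [0.0, 0.0, 0.0, 1.0]] [[381.07741642083766, 0.0, 319.9525024068991], [0.0, 381.07741642083766, 242.93680455458204], [0.0, 0.0, 1.0]]
```

View pics/w1.png

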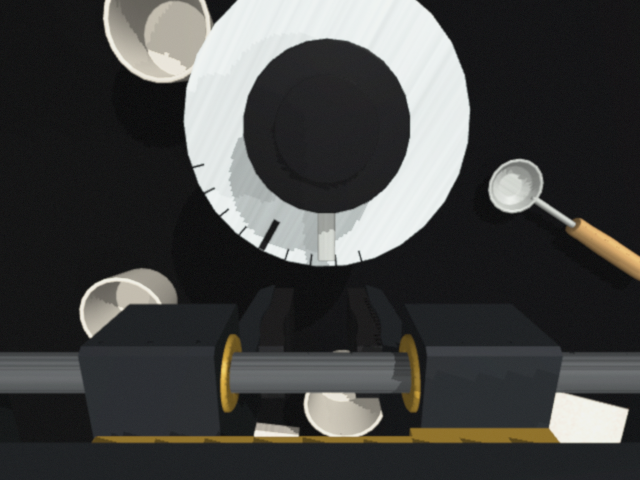

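Wrist view: the tab points straight down the picture, columns 318–335, rows 213–261. The long mark runs from (277,221) to (263,248).

Run:
```python
from h import *
import cv2
from plant import env
c=np.load("w1.npz");T=np.eye(4);T[:3,:3]=Ro.from_euler("xyz",c["rot"]).as_matrix();T[:3,3]=c["ee"];T=T@c["hand_eye"]
px=c["pixels"];g=(px.min(2)>60).astype(np.uint8);g[300:]=0;g[:,:182]=0;g[:,475:]=0;g[:100,:205]=0
cs=max(cv2.findContours(g,cv2.RETR_EXTERNAL,cv2.CHAIN_APPROX_NONE)[0],key=cv2.contourArea)[:,0]
cs=cs[(cs[:,1]>90)&((cs[:,0]<220)|(cs[:,0]>420)|(cs[:,1]>245))]
w=world(c,T,cs,118)[:,:2]
from scipy.optimize import least_squares
f=least_squares(lambda p:np.hypot(w[:,0]-p[0],w[:,1]-p[1])-p[2],[511,-23,94],loss="soft_l1");print("plate",f.x,np.sqrt(f.cost/len(w)))
d=(px.max(2)<55).astype(np.uint8)*255;k=np.zeros_like(d);k[38:214,240:414]=d[38:214,240:414]
k=cv2.morphologyEx(k,cv2.MORPH_OPEN,np.ones((15,15)))
cs=max(cv2.findContours(k,cv2.RETR_EXTERNAL,cv2.CHAIN_APPROX_NONE)[0],key=cv2.contourArea)[:,0]
print("upper",cv2.fitEllipse(world(c,T,cs,150)[:,:2].astype(np.float32)))
ctr=f.x[:2]
for n,uv,z in(("mark",[[277,221],[263,248]],118),("tab",[[326.5,213],[326.5,261]],134)):
    q=world(c,T,uv,z);d=q[:,:2]-ctr;print(n,q.round(1).tolist(),np.hypot(*d.T),np.arctan2(d[:,1],d[:,0]),"dir",np.arctan2(*(q[1]-q[0])[[1,0]]))
```

```text
plate [512.79926793 -24.06032663  93.16837601] 0.722992945934603
upper ((512.5053100585938, -23.971431732177734), (94.35552978515625, 94.48764038085938), 24.7640438079834)
mark [[499.9, -91.9, 118.0], [496.2, -114.0, 118.0]] [69.0310125  91.44851339] [-1.7589059  -1.75294347] dir -1.7345863130628496
tab [[529.7, -72.3, 134.0], [540.5, -103.4, 134.0]] [51.05791553 84.05025164] [-1.23434397 -1.23520678] dir -1.2365420313446958
```

```bash
cat > st.py <<'E'
from h import *
from plant import env
import sys
C=np.array([512.5,-24.]);a=float(sys.argv[1]);z=float(sys.argv[2]);r=float(sys.argv[3])
s=env.observe();go(s,[*(C+r*np.array([np.cos(a),np.sin(a)])),z],np.pi+a)
d=s["ee_pos"][:2]-C;p=np.arctan2(d[1],d[0]);t=np.array([-np.sin(p),np.cos(p)])
print(" r",np.hypot(*d).round(1),"ang",p.round(3),"gap",round(float(s["finger_gap"]),1),"Ftan(ccw+)",(s["contact_force"][:2]@t).round(2),"Frad",(s["contact_force"][:2]@d/np.hypot(*d)).round(2))
E
python3 -m handwheel '[[[-0.5,0,-0.7],[0,4,0],22],[[0,0,0],[0,0,0],22]]'; python3 st.py -1.235 125 69
```

```text
clock: 2.35
ee_pos: [537.9, -91.8, 232.4]
eef_rot: [-3.14, 0.001, 1.911]
contact_force: [-0.3, -0.6, -0.2]
finger_gap: 21.9
t 2.35 pos [537.9 -91.8 232.4] rot [-3.140e+00  1.000e-03  1.911e+00] F [-0.3 -0.6 -0.2] 
 turn [-0.1  0.1  0.3] shift [  3.4  -1.5 107.4] after-turn axes [  3.3  -1.6 107.4]
 r 72.4 ang -1.212 gap 21.9 Ftan(ccw+) -0.5 Frad 0.46
```

```bash
python3 -m handwheel '[[[0,0,0.2],[3.3,-1.6,25],22],[[0,0,0],[0,0,25],22],[[0,0,0],[0,0,20],22],[[0,0,0],[0,0,10],22],[[0,0,0],[0,0,0],22]]'; python3 st.py -1.235 125 69
```

```text
clock: 2.85
ee_pos: [533.7, -83.9, 151.5]
eef_rot: [3.141, 0.002, 1.914]
contact_force: [-0.5, -0.7, 0.5]
finger_gap: 22.2
t 2.85 pos [533.7 -83.9 151.5] rot [3.141e+00 2.000e-03 1.914e+00] F [-0.5 -0.7  0.5] 
 turn [0.  0.1 0.4] shift [-5.4 -0.3 26.5] after-turn axes [-5.4 -0.3 26.5]
 r 63.6 ang -1.23 gap 22.2 Ftan(ccw+) -0.7 Frad 0.53
```

```bash
python3 -m handwheel '[[[0,0,0],[-6,0,2],22],[[0,0,0],[-0.5,0,8],22],[[0,0,0],[-0.5,0,6],22],[[0,0,0],[0,0,0],22]]'; python3 st.py -1.235 125 69
```

```text
clock: 3.25
ee_pos: [537.3, -90.8, 137.0]
eef_rot: [3.138, 0.005, 1.915]
contact_force: [-0.3, -0.0, 0.3]
finger_gap: 22.0
t 3.25 pos [537.3 -90.8 137. ] rot [3.138 0.005 1.915] F [-0.3 -0.   0.3] 
 turn [0.2 0.3 0.5] shift [ 2.3 -1.4 12. ] after-turn axes [ 2.3 -1.3 12. ]
 r 71.3 ang -1.216 gap 22.0 Ftan(ccw+) -0.28 Frad -0.09
```

```bash
python3 -m handwheel '[[[0,0,0.4],[1.5,-1.5,4],22],[[0,0,0],[0,0,4],22],[[0,0,0],[0,0,3],22],[[0,0,0],[0,0,0],22]]'; python3 st.py -1.235 125 69
```

```text
clock: 3.65
ee_pos: [535.3, -90.0, 125.3]
eef_rot: [3.137, 0.005, 1.907]
contact_force: [0.2, -0.3, 0.8]
finger_gap: 22.0
t 3.65 pos [535.3 -90.  125.3] rot [3.137 0.005 1.907] F [ 0.2 -0.3  0.8] 
 turn [0.2 0.3 0. ] shift [0.8 0.2 0.3] after-turn axes [0.8 0.2 0.3]
 r 69.8 ang -1.237 gap 22.0 Ftan(ccw+) 0.07 Frad 0.38
```

```bash
python3 -m handwheel '[[[0,0,2.5],[0.4,-3,0],22],[[0,0,2.5],[0.1,-3,0],22],[[0,0,2.5],[0.1,-3,0],22],[[0,0,2.5],[0.1,-3,0],22]]'; python3 st.py -1.40 125 69;  python3 -m handwheel '[[[0,0,2.5],[0.1,-3,0],22],[[0,0,2.5],[0.1,-3,0],22]]'; python3 st.py -1.47 125 69
```

```text
clock: 4.05
ee_pos: [524.3, -92.2, 125.4]
eef_rot: [3.134, 0.004, 1.727]
contact_force: [2.7, 0.5, -2.1]
finger_gap: 21.6
t 4.05 pos [524.3 -92.2 125.4] rot [3.134 0.004 1.727] F [ 2.7  0.5 -2.1] 
 turn [ 0.4  0.2 -0.8] shift [ 0.2 -0.   0.4] after-turn axes [ 0.2 -0.   0.4]
 r 69.2 ang -1.4 gap 21.6 Ftan(ccw+) 2.73 Frad -0.0
clock: 4.25
ee_pos: [518.8, -92.8, 125.5]
eef_rot: [3.132, 0.004, 1.636]
contact_force: [1.4, -0.0, -2.0]
finger_gap: 22.0
t 4.25 pos [518.8 -92.8 125.5] rot [3.132 0.004 1.636] F [ 1.4 -0.  -2. ] 
 turn [ 0.6  0.2 -2. ] shift [0.1 0.6 0.5] after-turn axes [0.1 0.6 0.5]
 r 69.1 ang -1.479 gap 22.0 Ftan(ccw+) 1.39 Frad 0.16
```

```bash
python3 -m handwheel '[[[0.3,0,1],[0.1,-3,0],22],[[0.3,0,2],[0.1,-3,0],22],[[0,0,2.4],[0.1,-3,0],22],[[0,0,2.4],[0.1,-3,0],22],[[0,0,2.4],[0.1,-3,0],22],[[0,0,2.4],[0.1,-3,0],22],[[0,0,2.4],[0.1,-3,0],22],[[0,0,2.4],[0.1,-3,0],22],[[0,0,2.4],[0.1,-3,0],22],[[0,0,2.4],[0.1,-3,0],22]]'; python3 st.py -1.92 125 69
```

```text
clock: 5.25
ee_pos: [490.5, -89.6, 126.2]
eef_rot: [3.135, 0.004, 1.237]
contact_force: [2.4, -1.1, -2.5]
finger_gap: 22.0
t 5.25 pos [490.5 -89.6 126.2] rot [3.135 0.004 1.237] F [ 2.4 -1.1 -2.5] 
 turn [0.4 0.2 0.9] shift [ 0.2 -1.8  1.2] after-turn axes [ 0.2 -1.8  1.2]
 r 69.2 ang -1.894 gap 22.0 Ftan(ccw+) 2.61 Frad 0.32
```

Baseline drag is about 2.5 N. From here I use smaller steps and read the force often.

```bash
python3 -m handwheel '[[[0.2,0,2.4],[0.1,-2.5,0.3],22],[[0,0,2],[0.1,-2.5,0.3],22],[[0,0,2],[0.1,-2.5,0.2],22]]'; python3 st.py -2.0 125 69; python3 -m handwheel '[[[0,0,1.2],[0,-1.5,0],22],[[0,0,1.2],[0,-1.5,0],22]]'; python3 st.py -2.04 125 69; python3 -m handwheel '[[[0,0,1],[0,-1.2,0],22]]'; python3 st.py -2.06 125 69;  python3 -m handwheel '[[[0,0,1],[0,-1.2,0],22]]'; python3 st.py -2.08 125 69
```

```text
clock: 5.55
ee_pos: [484.3, -87.0, 126.1]
eef_rot: [3.135, 0.004, 1.122]
contact_force: [2.4, -0.9, -0.9]
finger_gap: 22.1
t 5.55 pos [484.3 -87.  126.1] rot [3.135 0.004 1.122] F [ 2.4 -0.9 -0.9] 
 turn [ 0.4  0.2 -1.1] shift [ 0.  -0.6  1.1] after-turn axes [ 0.  -0.6  1.1]
 r 69.0 ang -1.991 gap 22.1 Ftan(ccw+) 2.51 Frad -0.18
clock: 5.75
ee_pos: [481.9, -85.9, 126.4]
eef_rot: [3.133, 0.004, 1.078]
contact_force: [2.4, -1.0, -0.8]
finger_gap: 21.8
t 5.75 pos [481.9 -85.9 126.4] rot [3.133 0.004 1.078] F [ 2.4 -1.  -0.8] 
 turn [ 0.5  0.2 -1.3] shift [ 0.  -0.6  1.4] after-turn axes [ 0.  -0.6  1.4]
 r 69.0 ang -2.031 gap 21.8 Ftan(ccw+) 2.59 Frad -0.16
clock: 5.85
ee_pos: [480.8, -85.3, 126.4]
eef_rot: [3.133, 0.003, 1.06]
contact_force: [1.6, -0.8, -1.4]
finger_gap: 22.0
t 5.85 pos [480.8 -85.3 126.4] rot [3.133e+00 3.000e-03 1.060e+00] F [ 1.6 -0.8 -1.4] 
 turn [ 0.5  0.2 -1.3] shift [ 0.  -0.8  1.4] after-turn axes [ 0.  -0.8  1.4]
 r 69.0 ang -2.049 gap 22.0 Ftan(ccw+) 1.79 Frad -0.08
clock: 5.95
ee_pos: [479.7, -84.7, 126.3]
eef_rot: [3.133, 0.003, 1.041]
contact_force: [1.8, -1.3, -1.0]
finger_gap: 22.0
t 5.95 pos [479.7 -84.7 126.3] rot [3.133e+00 3.000e-03 1.041e+00] F [ 1.8 -1.3 -1. ] 
 turn [ 0.5  0.2 -1.2] shift [ 0.  -1.   1.3] after-turn axes [ 0.  -1.   1.3]
 r 69.0 ang -2.066 gap 22.0 Ftan(ccw+) 2.21 Frad 0.33
```

```bash
cat > ok.py <<'E'
# prints angle/radius/tangential force; exit 1 once the push exceeds 4.2 N
from plant import env
import numpy as np,sys
s=env.observe();d=s["ee_pos"][:2]-[512.5,-24];r=np.hypot(*d);f=s["contact_force"][:2]@[-d[1]/r,d[0]/r]
print(f"t {s['clock']:.2f} ang {np.arctan2(d[1],d[0]):.3f} r {r:.1f} z {s['ee_pos'][2]:.1f} yaw-off {s['eef_rot'][2]-np.pi-np.arctan2(d[1],d[0]):.3f} F {f:.2f}")
sys.exit(f>4.2)
E
python3 -m handwheel '[[[0.3,0,0.7],[0,-1.2,0.3],22],[[0,0,0.8],[0,-1.2,0.3],22]]' >/dev/null; python3 ok.py && python3 -m handwheel '[[[0,0,0.9],[0,-1.2,0.2],22],[[0,0,0.9],[0,-1.2,0],22]]' >/dev/null && python3 ok.py && python3 -m handwheel '[[[0,0,1],[0,-1.2,0],22],[[0,0,1],[0,-1.2,0],22]]' >/dev/null && python3 ok.py && python3 -m handwheel '[[[0,0,1],[0,-1.2,0],22],[[0,0,1],[0,-1.2,0],22]]'>/dev/null && python3 ok.py
```

```text
t 6.15 ang -2.098 r 69.1 z 126.1 yaw-off -0.031 F 2.69False
```

```bash
sed -i 's/sys.exit(f>4.2)/sys.exit(int(f>4.2))/' ok.py
python3 -m handwheel '[[[0,0,0.9],[0,-1.2,0.2],22],[[0,0,0.9],[0,-1.2,0],22]]' >/dev/null && python3 ok.py && python3 -m handwheel '[[[0,0,0.8],[0,-1.2,0],22],[[0,0,0.8],[0,-1.2,0],22]]' >/dev/null && python3 ok.py && python3 -m handwheel '[[[0,0,1],[0,-1.2,0],22],[[0,0,1],[0,-1.2,0],22]]'>/dev/null && python3 ok.py&& python3 -m handwheel '[[[0,0,1],[0,-1.2,0],22],[[0,0,1],[0,-1.2,0],22]]'>/dev/null && python3 ok.py
```

```text
t 6.35 ang -2.130 r 69.1 z 126.2 yaw-off -0.033 F 1.92
t 6.55 ang -2.167 r 69.1 z 126.2 yaw-off -0.026 F 2.16
t 6.75 ang -2.206 r 69.2 z 126.2 yaw-off -0.025 F 2.82
t 6.95 ang -2.244 r 69.2 z 126.2 yaw-off -0.025 F 1.67
```

```bash
python3 -m handwheel '[[[0,0,0.9],[0,-1.2,0.2],22],[[0,0,0.9],[0,-1.2,0],22]]' >/dev/null && python3 ok.py && python3 -m handwheel '[[[0,0,0.9],[0,-1.2,0],22],[[0,0,0.9],[0,-1.2,0],22]]' >/dev/null && python3 ok.py && python3 -m handwheel '[[[0,0,1],[0,-1.2,0],22],[[0,0,1],[0,-1.2,0],22]]'>/dev/null && python3 ok.py&& python3 -m handwheel '[[[0,0,1],[0,-1.2,0],22],[[0,0,1],[0,-1.2,0],22]]'>/dev/null && python3 ok.py && python3 -m handwheel '[[[0,0,1],[0,-1.2,0],22],[[0,0,1],[0,-1.2,0],22]]'>/dev/null && python3 ok.py
```

```text
t 7.15 ang -2.280 r 69.2 z 126.0 yaw-off -0.024 F 2.66
t 7.35 ang -2.318 r 69.2 z 126.0 yaw-off -0.020 F 3.17
t 7.55 ang -2.356 r 69.3 z 126.0 yaw-off -0.020 F 2.71
t 7.75 ang -2.393 r 69.3 z 126.0 yaw-off -0.020 F 3.00
t 7.95 ang -2.432 r 69.3 z 126.0 yaw-off -0.020 F 2.85
```

```bash
python3 -m handwheel '[[[0,0,0.9],[0,-1.1,0],22],[[0,0,0.9],[0,-0.8,0],22]]' >/dev/null && python3 ok.py && python3 -m handwheel '[[[0,0,0.9],[0,-0.8,0],22],[[0,0,0.9],[0,-0.8,0],22]]' >/dev/null && python3 ok.py && python3 -m handwheel '[[[0,0,0.8],[0,-0.8,0],22],[[0,0,0.8],[0,-0.8,0],22]]'>/dev/null && python3 ok.py&& python3 -m handwheel '[[[0,0,0.8],[0,-0.8,0],22],[[0,0,0.8],[0,-0.8,0],22]]'>/dev/null && python3 ok.py
```

```text
t 8.15 ang -2.463 r 69.3 z 125.9 yaw-off -0.023 F 2.22
t 8.35 ang -2.488 r 69.2 z 125.9 yaw-off -0.032 F 2.03
t 8.55 ang -2.514 r 69.2 z 125.9 yaw-off -0.037 F 1.60
t 8.75 ang -2.538 r 69.2 z 125.9 yaw-off -0.043 F 2.94
```

```bash
python3 -m handwheel '[[[0,0,0.4],[0,-0.8,0],22],[[0,0,0.5],[0,-0.8,0],22]]' >/dev/null && python3 ok.py && python3 -m handwheel '[[[0,0,0.5],[0,-0.8,0],22],[[0,0,0.5],[0,-0.8,0],22]]' >/dev/null && python3 ok.py && python3 -m handwheel '[[[0,0,0.6],[0,-0.8,0],22],[[0,0,0.6],[0,-0.8,0],22]]'>/dev/null && python3 ok.py
```

```text
t 8.95 ang -2.557 r 69.2 z 126.0 yaw-off -0.042 F 4.45
```

```bash
python3 -m handwheel '[[[0,0,0.4],[0,-0.8,0],22]]' >/dev/null; python3 ok.py;  python3 ok.py
```

```text
t 9.05 ang -2.565 r 69.2 z 126.0 yaw-off -0.041 F 5.43
t 9.05 ang -2.565 r 69.2 z 126.0 yaw-off -0.041 F 5.43
```

```bash
python3 -m handwheel '[[[0,0,0.2],[0,-0.4,0],22]]' >/dev/null; python3 ok.py
```

```text
t 9.15 ang -2.568 r 69.2 z 126.1 yaw-off -0.043 F 5.60
```

```bash
python3 -m handwheel '[[[0,0,0.2],[0,-0.8,0],22]]' >/dev/null; python3 ok.py; python3 -m handwheel '[[[0,0,0.2],[0,-0.8,0],22]]' >/dev/null; python3 ok.py
```

```text
t 9.25 ang -2.574 r 69.2 z 126.1 yaw-off -0.040 F 5.23
t 9.35 ang -2.579 r 69.2 z 126.1 yaw-off -0.039 F 6.62
```

```bash
python3 -m handwheel '[[[0,0,0.1],[0,-0.8,0],22]]' >/dev/null; python3 ok.py; python3 -m handwheel '[[[0,0,0],[0,-0.6,0],22]]' >/dev/null; python3 ok.py
```

```text
t 9.45 ang -2.583 r 69.2 z 126.1 yaw-off -0.037 F 7.05
t 9.55 ang -2.584 r 69.3 z 126.1 yaw-off -0.036 F 7.39
```

```bash
for i in 1; do python3 -m handwheel '[[[0,0,0],[0,-0.5,0],22],[[0,0,0],[0,-0.5,0],22]]' >/dev/null; python3 ok.py; done; python3 -m handwheel '[[[0,0,0],[0,-0.4,0],22],[[0,0,0],[0,-0.4,0],22]]' >/dev/null; python3 ok.py
```

```text
t 9.75 ang -2.584 r 69.2 z 126.1 yaw-off -0.037 F 6.20
t 9.95 ang -2.584 r 69.2 z 126.0 yaw-off -0.038 F 6.45
```

```bash
python3 -m handwheel '[[[0,0,0],[0,-0.6,0],22],[[0,0,0],[0,-0.5,0],22],[[0,0,0],[0,-0.5,0],22]]' >/dev/null; python3 ok.py; python3 -m handwheel '[[[0,0,0],[0,-0.5,0],22],[[0,0,0],[0,-0.5,0],22],[[0,0,0],[0,-0.5,0],22]]' >/dev/null; python3 ok.py
```

```text
t 10.25 ang -2.584 r 69.2 z 126.0 yaw-off -0.039 F 6.45
t 10.55 ang -2.584 r 69.2 z 126.0 yaw-off -0.040 F 6.46
```

```bash
python3 -m handwheel '[[[0,0,-3],[0.1,2,0],22],[[0,0,-3],[0.1,3,0],22],[[0,0,-2.7],[0.1,3,0],22],[[0,0,-2.5],[0.1,3,0],22],[[0,0,-2.5],[0.1,3,0],22],[[0,0,-2.5],[0.1,3,0],22],[[0,0,-2.5],[0.1,3,0],22],[[0,0,-2.5],[0.1,3,0],22]]' >/dev/null; python3 ok.py; python3 -m handwheel '[[[0,0,-2.5],[0.1,3,0],22],[[0,0,-2.5],[0.1,3,0],22],[[0,0,-2.5],[0.1,3,0],22],[[0,0,-2.5],[0.1,3,0],22]]'>/dev/null; python3 st.py -1.76 125 69; python3 ok.py
```

```text
t 11.35 ang -2.348 r 68.0 z 123.5 yaw-off 0.106 F -1.93
t 11.75 pos [471.4 -75.5 121.5] rot [-3.132  0.006  1.08 ] F [-2.9  0.1  1.4] 
 turn [ -0.6   0.3 -17.3] shift [-1.1 32.4 -3.8] after-turn axes [-10.7  30.7  -3.5]
 r 65.9 ang -2.244 gap 22.3 Ftan(ccw+) -2.36 Frad 1.76
t 11.75 ang -2.244 r 65.9 z 121.5 yaw-off 0.182 F -2.36
```

```bash
python3 -m handwheel '[[[0,0,0],[-1,1,-2],22],[[0,0,0],[-1,2,-2],22],[[0,0,0],[-0.5,2.5,-0.5],22],[[0,0,0],[-0.3,2.5,-0.3],22]]' >/dev/null; python3 ok.py; python3 -m handwheel '[[[0,0,0],[-0.3,3,-0.3],22],[[0,0,-0.5],[-0.1,3,-0.2],22]]'>/dev/null; python3 st.py -1.76 125 69; python3 ok.py
```

```text
t 12.15 ang -2.158 r 67.2 z 125.0 yaw-off 0.093 F -2.29
t 12.35 pos [480.4 -83.5 125.3] rot [-3.123  0.005  1.086] F [-2.7  0.  -0.3] 
 turn [ -1.1   0.1 -17. ] shift [ 1.6 20.8 -0.1] after-turn axes [-4.5 20.3  0.3]
 r 67.6 ang -2.065 gap 22.0 Ftan(ccw+) -2.42 Frad 1.26
t 12.35 ang -2.065 r 67.6 z 125.3 yaw-off 0.009 F -2.42
```

```bash
python3 -m handwheel '[[[-0.4,0,-2.2],[-0.2,3,-0.1],22],[[-0.3,0,-2.2],[-0.1,3,-0.2],22],[[-0.3,0,-2.2],[0,3,-0.2],22],[[0,0,-2.2],[0,3,-0.2],22]]' >/dev/null; python3 ok.py; python3 -m handwheel '[[[0,0,-2],[0,3,-0.2],22],[[0,0,-2],[0,2.5,-0.2],22]]'>/dev/null; python3 st.py -1.685 125 69; python3 ok.py
```

```text
t 12.75 ang -1.871 r 68.0 z 125.8 yaw-off -0.026 F -2.11
t 12.95 pos [498.1 -90.7 126. ] rot [-3.140e+00  2.000e-03  1.318e+00] F [-2.   1.4 -1.2] 
 turn [-0.1  0.1 -7.9] shift [-0.2  6.8  1. ] after-turn axes [-1.1  6.7  1. ]
 r 68.2 ang -1.783 gap 22.3 Ftan(ccw+) -2.2 Frad -0.94
t 12.95 ang -1.783 r 68.2 z 126.0 yaw-off -0.041 F -2.20
```

```bash
python3 -m handwheel '[[[0,0,-2.7],[-0.2,1.8,0.2],22],[[0,0,-2.5],[-0.1,1.6,0.2],22],[[0,0,-1.2],[0,1,0],22],[[0,0,0],[0,0,0],22]]' >/dev/null; python3 ok.py
python3 - <<'E'
from plant import env
import cv2,numpy as np
o=env.observe();c=env.read_camera("wrist")
cv2.imwrite("pics/w2.png",c["pixels"][:,:,::-1]);np.savez("w2.npz",ee=o["ee_pos"],rot=o["eef_rot"],**c)
E
```

```text
t 13.35 ang -1.699 r 68.5 z 125.8 yaw-off -0.007 F -1.65
```

View pics/w2.png

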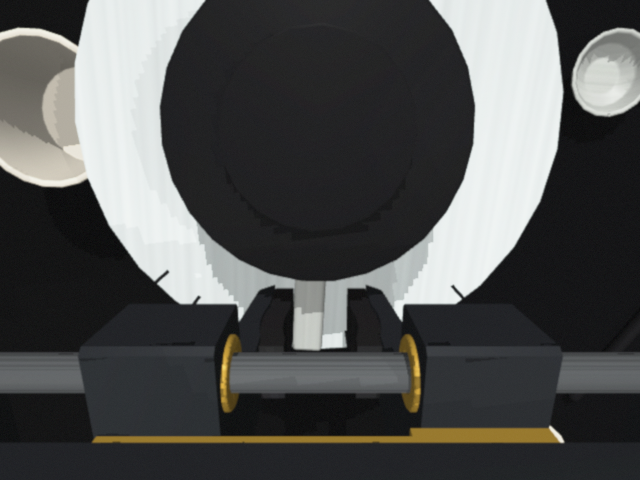

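```bash
python3 -m handwheel '[[[0,0,-0.8],[0,0.9,0],22],[[0,0,0],[0,0,0],22]]' >/dev/null; python3 ok.py; python3 st.py -1.685 125 69
```

```text
t 13.60 ang -1.685 r 68.5 z 125.9 yaw-off -0.008 F -0.94
t 13.6 pos [504.7 -92.1 125.9] rot [-3.141e+00  1.000e-03  1.449e+00] F [-0.8  1.5 -0.6] 
 turn [-0.   0.  -0.5] shift [-0.5  0.   0.9] after-turn axes [-0.5 -0.   0.9]
 r 68.5 ang -1.685 gap 22.1 Ftan(ccw+) -0.94 Frad -1.37
```

```bash
python3 -m handwheel '[[[0,0,0],[0,-2.5,0],22],[[0,0,0],[0,-2,0],22],[[0,0,0],[0,0,-4],24],[[0,0,0],[0,0,-5],26],[[0,0,0],[0,0,-6],26]]' ; python3 ok.py; python3 -m handwheel '[[[0,0,0],[0,0,-20],26],[[0,0,0],[0,0,-30],26],[[0,0,0],[0,0,-30],26],[[0,0,0],[0,0,-20],26],[[0,0,0],[0,0,0],26],[[0,0,0],[0,0,0],26]]'
python3 - <<'E'
from plant import env
import cv2,numpy as np
o=env.observe();c=env.read_camera("wrist")
cv2.imwrite("pics/w3.png",c["pixels"][:,:,::-1]);np.savez("w3.npz",ee=o["ee_pos"],rot=o["eef_rot"],**c)
cv2.imwrite("pics/w3z.png",cv2.resize(c["pixels"][200:290,240:400,::-1],None,fx=5,fy=5,interpolation=cv2.INTER_CUBIC))
E
```

```text
clock: 14.1
ee_pos: [500.5, -92.1, 142.2]
eef_rot: [3.14, 0.002, 1.448]
contact_force: [-0.4, -0.7, -0.3]
finger_gap: 26.2
t 14.10 ang -1.745 r 69.2 z 142.2 yaw-off 0.051 F -0.27
clock: 14.7
ee_pos: [500.5, -92.0, 248.9]
eef_rot: [3.136, 0.003, 1.447]
contact_force: [0.1, 0.5, 0.0]
finger_gap: 26.0
```

View pics/w3.png

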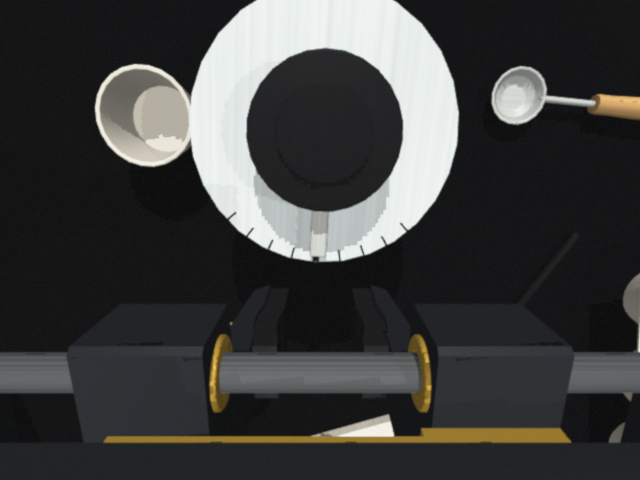

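View pics/w3z.png

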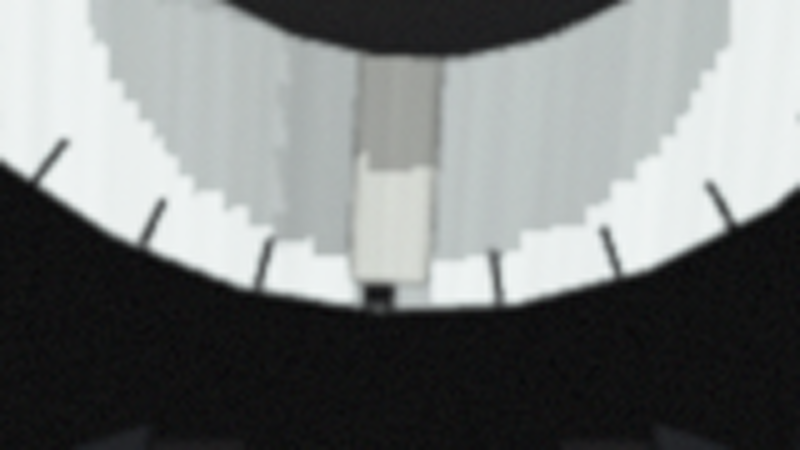

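Run:
```python
from h import *
c=np.load("w3.npz");T=np.eye(4);T[:3,:3]=Ro.from_euler("xyz",c["rot"]).as_matrix();T[:3,3]=c["ee"];T=T@c["hand_eye"]
f=lambda p:(np.array(p,float)+.5)/5-.5+[240,200]
px=c["pixels"];import cv2
g=(px.min(2)>60).astype(np.uint8);g[290:]=0;g[:,:192]=0;g[:,470:]=0
cs=max(cv2.findContours(g,cv2.RETR_EXTERNAL,cv2.CHAIN_APPROX_NONE)[0],key=cv2.contourArea)[:,0];cs=cs[(cs[:,1]>20)&~((cs[:,0]<215)&(cs[:,1]<180))]
w=world(c,T,cs,118)[:,:2]
from scipy.optimize import least_squares
F=least_squares(lambda p:np.hypot(w[:,0]-p[0],w[:,1]-p[1])-p[2],[511,-23,94],loss="soft_l1");print(F.x)
for ctr in (F.x[:2],np.array([512.5,-24])):
  for n,uv,z in(("mark",[[378.5,297]],118),("thin",[[264,265],[497,278]],118),("thin2",[[153,222],[611,252]],118),("thin3",[[50,161],[721,205]],118),("tab",[[401,60],[394.5,168],[390,280]],134)):
    d=world(c,T,f(uv),z)[:,:2]-ctr;a=np.arctan2(d[:,1],d[:,0]);print(n,np.hypot(*d.T).round(1),a.round(4),a.mean().round(4))
print(px[258:262,308:330].mean(2).round().astype(int))
```

```text
[512.52107089 -23.79347126  93.46589068]
mark [91.6] [-1.7604] -1.7604
thin [89.4 89.2] [-1.9589 -1.56  ] -1.7594
thin2 [89.  89.2] [-2.1598 -1.3615] -1.7606
thin3 [89.  89.4] [-2.3596 -1.1606] -1.7601
tab [51.7 67.2 83.7] [-1.7468 -1.7483 -1.7454] -1.7469
mark [91.4] [-1.7606] -1.7606
thin [89.2 89. ] [-1.9595 -1.5597] -1.7596
thin2 [88.8 89. ] [-2.1609 -1.3608] -1.7608
thin3 [88.9 89.2] [-2.361  -1.1595] -1.7603
tab [51.5 67.  83.5] [-1.7471 -1.7485 -1.7456] -1.7471
[[237 235 218 184 131  52  24  27  25  31  73 151 189 193 194 192 191 195
  224 238 240 239]
 [233 231 214 183 131  51  29  29  29  36  84 154 189 194 195 194 192 196
  222 236 238 237]
 [175 178 170 157 117  60  51  52  52  46  90 153 184 189 189 188 186 185
  201 214 215 214]
 [ 68  76  91 100  78  56  59  72  69  55  75 117 138 137 135 133 134 132
  134 134 134 133]]
```

```bash
python3 -m handwheel '[[[0,0,3],[0,0,25],26],[[0,0,0],[0,0,25],26],[[0,0,0],[0,0,25],26],[[0,0,0],[0,0,12],26],[[0,0,0],[0,0,0],26],[[0,0,0],[0,0,0],26]]'>/dev/null ; python3 st.py -1.747 126 69
```

```text
t 15.35 pos [498.4 -91.3 153.1] rot [-3.138e+00  1.000e-03  1.393e+00] F [ 0.3 -0.5  1. ] 
 turn [-0.2  0.  -0.1] shift [-0.2  2.2 27.1] after-turn axes [-0.2  2.1 27.1]
 r 68.8 ang -1.778 gap 26.0 Ftan(ccw+) 0.41 Frad 0.43
```

```bash
python3 -m handwheel '[[[0,0,0],[0,2.1,4],26],[[0,0,0],[0,0,5],26],[[0,0,0],[0,0,3],26],[[0,0,0],[0,0,0],26]]'>/dev/null ; python3 st.py -1.747 126 69
```

```text
t 15.75 pos [501.1 -91.9 141.3] rot [-3.140e+00  1.000e-03  1.393e+00] F [ 0.4 -0.3 -0.2] 
 turn [-0.1  0.1 -0.1] shift [-0.1 -0.7 15.3] after-turn axes [-0.1 -0.7 15.3]
 r 68.9 ang -1.737 gap 25.9 Ftan(ccw+) 0.4 Frad 0.24
```

```bash
python3 -m handwheel '[[[0,0,0],[0,-0.6,5],26],[[0,0,0],[0,0,5],26],[[0,0,0],[0,0,4],26],[[0,0,0],[0,0,0],26],[[0,0,0],[0,0,0],22],[[0,0,0],[0,0,0],22],[[0,0,0],[0,0,0],22]]'>/dev/null ; python3 st.py -1.747 126 69
```

```text
t 16.45 pos [500.6 -91.9 126.4] rot [-3.141e+00  1.000e-03  1.393e+00] F [-0.2  0.5 -0.6] 
 turn [-0.   0.1 -0.1] shift [-0.1 -0.2  0.4] after-turn axes [-0.1 -0.2  0.4]
 r 68.9 ang -1.744 gap 22.1 Ftan(ccw+) -0.3 Frad -0.41
```

```bash
python3 -m handwheel '[[[0,0,0.4],[0,-2.5,0],22],[[0,0,0.4],[0,-1.5,0],22],[[0,0,0],[0,0,0],22]]'>/dev/null ; python3 ok.py; python3 -m handwheel '[[[0,0,0],[0,-0.5,0],22]]'>/dev/null ; python3 ok.py; python3 -m handwheel '[[[0,0,0],[0,-0.4,0],22]]'>/dev/null ; python3 ok.py
```

```text
t 16.75 ang -1.806 r 69.0 z 126.6 yaw-off 0.042 F -0.90
t 16.85 ang -1.813 r 69.1 z 126.8 yaw-off 0.049 F 0.56
t 16.95 ang -1.820 r 69.1 z 126.8 yaw-off 0.055 F 0.69
```

```bash
for k in 1; do python3 -m handwheel '[[[0,0,0],[0,-0.4,0],22]]'>/dev/null ; python3 ok.py; done; python3 -m handwheel '[[[0,0,0],[0,-0.4,0],22]]'>/dev/null ; python3 ok.py; python3 -m handwheel '[[[0,0,0],[0,-0.3,0],22]]'>/dev/null ; python3 ok.py
```

```text
t 17.05 ang -1.824 r 69.1 z 126.8 yaw-off 0.060 F 2.08
t 17.15 ang -1.826 r 69.2 z 126.9 yaw-off 0.062 F 1.87
t 17.25 ang -1.827 r 69.2 z 126.9 yaw-off 0.063 F 2.29
```

```bash
python3 -m handwheel '[[[0,0,0],[0,-0.6,0],22]]'>/dev/null ; python3 ok.py; python3 -m handwheel '[[[0,0,0],[0,-0.6,0],22]]'>/dev/null ; python3 ok.py
```

```text
t 17.35 ang -1.835 r 69.2 z 126.9 yaw-off 0.070 F 1.71
t 17.45 ang -1.842 r 69.3 z 126.8 yaw-off 0.078 F 2.26
```

```bash
python3 -m handwheel '[[[0,0,0],[0,2.5,0],22],[[0,0,0],[0,3,0],24],[[0,0,0],[0,0,-4],26],[[0,0,0],[0,0,-5],26],[[0,0,0],[0,0,-6],26]]' >/dev/null; python3 ok.py; python3 -m handwheel '[[[0,0,0],[0,0,-20],26],[[0,0,0],[0,0,-30],26],[[0,0,0],[0,0,-30],26],[[0,0,0],[0,0,-20],26],[[0,0,0],[0,0,0],26],[[0,0,0],[0,0,0],26]]'
python3 - <<'E'
from plant import env
import cv2,numpy as np
o=env.observe();c=env.read_camera("wrist")
np.savez("w4.npz",ee=o["ee_pos"],rot=o["eef_rot"],**c)
cv2.imwrite("pics/w4z.png",cv2.resize(c["pixels"][200:290,240:400,::-1],None,fx=5,fy=5,interpolation=cv2.INTER_CUBIC))
E
```

```text
t 17.95 ang -1.770 r 69.0 z 142.3 yaw-off 0.006 F 0.60
clock: 18.55
ee_pos: [498.4, -91.2, 248.7]
eef_rot: [3.141, 0.002, 1.378]
contact_force: [-0.1, 0.3, -0.7]
finger_gap: 26.4
```

View pics/w4z.png

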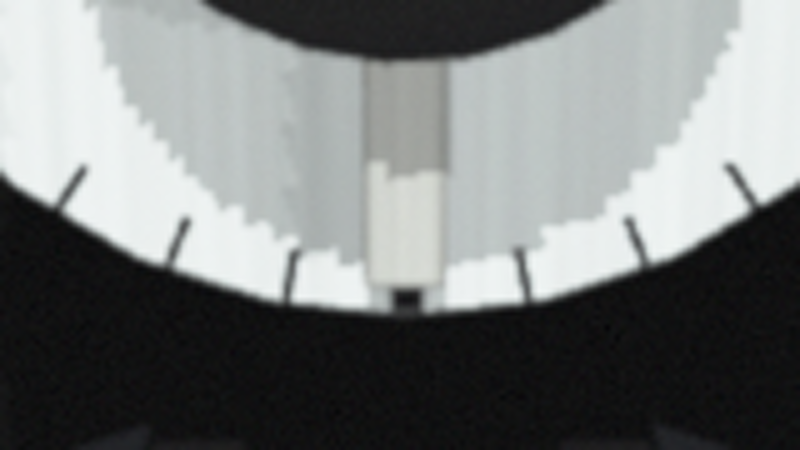

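The tab's outer end is centred at crop column 404 and the long mark below it at 406, so they agree within about 0.3 mm. The arm is clear of everything.

```bash
python3 -c "
from plant import env
print(env.hand_in())"
```

```text
the job is handed in; nothing more can be done
None
```

The grinder is zeroed and the job is handed in, at about 18.6 s on the clock.

- **Burrs:** I straddled the tab with the open fingers and turned the ring clockwise against about 2.5 N of drag. The burrs met about 0.73 rad past the mark. I pressed there for about 1 s at 6.2–7.4 N, roughly 4–5 N above the drag.
- **Return to the mark:** I turned the ring back, and a close look showed the tab about 0.013 rad (0.9 mm) too far anticlockwise. I nudged it back clockwise by that amount.
- **Last check:** the final wrist picture shows the tab centred on the long mark to within about 0.3 mm. The gripper is about 115 mm above the tab, with force readings at noise level.
- **Near miss:** on the way back the fingertips sank to z 121.5 mm, about 3.5 mm above the plate, and about 3 mm inward, before I corrected it. The forces there showed only ring drag, no contact.
- **Not checked:** I did not measure the bowls, jar, spoon and pen again at the end. The gripper stayed well above them the whole time.

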